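# Roll down damping plates on a rocker cover

## Task

Take the hand roller out of its holder and roll down the whole strip of nine damping plates on the red rocker cover, right out to both ends, slowly and with a steady push of about 15 N (the thin cover dents above 25 N), until every plate is fully bedded; press only with the roller, not the gripper. Then put the roller back in its holder, fully home, let go, and leave everything else on the bench where it is.

Things in the scene. Friction and masses are not known exactly. Their poses are not given: they have to be found in the camera images.
- roller: Hand roller upright in its holder, about 0.4 kg: black rubber wheel (diameter 44, width 46 mm) in a steel fork, a flat steel crown plate (68 along x, 80 along y, z = 50 to 55 mm) over it, upright wooden grip on top. Origin: lowest point of the wheel at mid-width. z runs up through the grip, y along the axle (axle at z = 22 mm), so it rolls along its x. The fork cannot fold; only the wheel turns.
- roller_grip (a point): Point on the axis of the roller's rectangular wooden grip, 90 mm above the roller's origin, where fingers from above stay clear of the crown plate. The grip is 28 mm along the roller's x, 26 mm along its y, and spans 61 to 111 mm above the roller's origin; either pair of faces may be gripped. Hold it firmly.
- wheel (a joint): Turn of the roller's wheel about its axle, rad; 0 at the start, free both ways, 22 mm of rolling per rad.
- holder: Grey sheet-metal holder fixed to the bench: base plate 110 (x) x 130 (y) x 4 mm with an open-topped pocket, 52 (x) x 66 (y) mm inside, rim 60 mm above the bench. Origin: centre of the underside. The roller hangs in the pocket with about 4 mm play all round, axle along the holder's y (either way round), its crown plate flat on the rim; its origin is then 10 mm above the holder's.
- stand: Mat with bearers, fixed to the bench, carrying a red rocker cover, 150 x 360 mm, flat top 90 mm up or more. Origin: on the bench under its middle; y runs along cover and strip to the black oil filler cap (24 mm tall, 133 mm from the middle) at the +y end. It stays put, but on packing of unknown thickness, more of it under the +y end. Ribs 3 mm high run 44 mm each side of the strip's middle line.
- strip_a (a point): Middle of the end plate plate0 at the stand's -y end, 94 mm above the bench: the height of its top when bedded if the cover lay level on the bare bearers. The cover lies on packing, so the true height is 0 to 17 mm more; and by its slope the whole strip sits 0 to 4 mm further towards -y. The reading does not show either, it has to be felt.
- strip_b (a point): Middle of the other end plate, plate8, 192 mm from strip_a along the stand's +y, also at a nominal 94 mm. This end is packed up further: the true height is that of plate0 plus another 0 to 13.5 mm, the plates between rising in proportion; the reading does not show it, it has to be felt.
- plate0 (a joint): How far damping plate 0 is pressed down, m: 0 proud, 0.0025 fully bedded. Nine separate rigid aluminium-faced plates, each 60 mm (across the strip) x 23 mm x 4 mm, lie in a row at 24 mm pitch along the stand's y, plate0 at the -y end, each 2.5 mm proud on a black tacky layer; each starts 0 to 0.4 mm down.
- plate1 (a joint): As plate0. The tacky layer under a plate yields only above about 10 N; it then sinks about 1.2 mm/s for each newton above that, and does not spring back. A bedded plate is hard. Near the gap between two plates the wheel bears on both and they share the push, so the end plates are bedded best with the wheel on their outer half.
- plate2 (a joint): As plate0: plate 2 of the row, 48 mm from plate0.
- plate3 (a joint): As plate0: plate 3 of the row, 72 mm from plate0.
- plate4 (a joint): As plate0: plate 4 of the row, 96 mm from plate0.
- plate5 (a joint): As plate0: plate 5 of the row, 120 mm from plate0.
- plate6 (a joint): As plate0: plate 6 of the row, 144 mm from plate0.
- plate7 (a joint): As plate0: plate 7 of the row, 168 mm from plate0.
- plate8 (a joint): As plate0: plate 8 of the row, 192 mm from plate0.
- piston: Bystander, to be left alone: aluminium piston standing on the bench, 80 mm across, 55 mm tall. Origin: centre of its underside.
- spray_can: Bystander, to be left alone: spray can, 64 mm across, 170 mm tall. Origin: centre of its underside.
- oil_bottle: Bystander, to be left alone: oil bottle, 68 mm across, 160 mm tall. Origin: centre of its underside.
- spare_plates: Bystander, to be left alone: pack of spare damping plates, 62 x 110 x 16 mm. Origin: centre of its underside.
- scraper: Bystander, to be left alone: scraper lying flat. Origin: at its middle, underside.
- socket: Bystander, to be left alone: steel socket, 30 mm across, 66 mm tall. Origin: centre of its underside.
- valve_spring: Bystander, to be left alone: valve spring standing, 36 mm across, 45 mm tall. Origin: centre of its underside.
- screwdriver: Bystander, to be left alone: screwdriver lying flat. Origin: at its middle, underside.
There are look-alikes about, which are no part of the job. What is shaped like the holder but green or pink is not meant.

How it is judged:
On the way, in this order (a step that is already met when the one before it is completed fails the run):
1. the roller is lifted clear of its holder (z of roller in the frame of holder above 0.065 m), for 0.1 s.
2. the roller has rolled along the strip under load: its wheel has turned by more than 2.5 rad since the start and presses on the cover's plates with more than 3 N (contact force between roller and stand above 3 N and (value of joint wheel above 2.5 rad or value of joint wheel below -2.5 rad)).
3. all nine plates are pressed down by at least 1.9 of their 2.5 mm (value of joint each of plate0, plate1, plate2, plate3, plate4, plate5, plate6, plate7, plate8 above 0.0019 m), for 0.1 s.
At the end, for the whole second after the job is handed in: All nine plates pressed down by at least 1.9 mm of 2.5 mm; the roller back in its holder, crown plate flat on the rim (origin within 8 mm of the holder's axis and 7 to 12.5 mm above its origin, upright within 0.06 rad), released and at rest (all of step 3 and horizontal distance between roller and holder below 0.008 m and z of roller in the frame of holder between 0.007 and 0.0125 m and angle between roller's own z axis and vertical below 0.06 rad and angle between the y axis of roller and the y axis of holder, either way round below 0.2 rad and linear speed of roller below 0.02 m/s and contact force between the fingers and roller below 0.1 N); the robot touches nothing.
It fails at once if the roller is pressed on the cover or its plates with more than 25 N (contact force between roller and stand above 25 N).
It fails at once if the gripper or arm presses on the cover, its plates or the stand (more than 1 N) (contact force between any of the fingers, the arm and stand above 1 N).
It fails at once if a bystander is moved by more than 20 mm (distance of any of piston, spray_can, oil_bottle, spare_plates, scraper, socket, valve_spring, screwdriver from where it was at the start of the episode above 0.02 m).
It also fails if it takes over 72 s, if anything falls off the work surface, if the arm or the gripper's body presses on something with over 40 N, if the wrist force passes 120 N, or if a joint passes its speed limit or range.

## Robot

A 7-joint arm with a two-finger parallel gripper is mounted at the origin on the work surface. World frame = base frame: x ahead of the robot, y to its left, z up, the work surface at z = 0. Lengths are in m, angles in rad, forces in N, time in s.
With the tool pointing down it reaches from about 0.425 to 0.8 m from the base axis. Payload 8.3 kg.
Tool frame: the origin (TCP) lies on the front face of the gripper's body, between the roots of the fingers; the fingertips stand 73 mm ahead of it and the grasp point (between the pads) lies 54 mm ahead of it; z points along the fingers, y is the line along which they close (so a half turn about z gives the same grasp; the last joint's range is limited). The gripper opens to 85 mm and grips with 20 to 120 N. Pads are 22 mm wide; open, the fingers measure 114 mm over their backs; the gripper's body (76 mm by 85 mm) begins 54 mm behind the grasp point. The pads swing forward as they close: fully open they stand 13 mm farther back than shut.
Start: joints at [1.135, 0.383, 0.016, 1.37, -0.006, 1.388, -0.046], TCP at [0.228, -0.582, 0.304] pointing down, gripper open.
Joint ranges: [-2.95, 2.95], [-0.25, 2.06], [-1.52, 1.56], [0.18, 2.33], [-1.44, 4.58], [0.02, 2.06], [-3.01, 3.01]. Speed limits (rad/s): [2.39, 2.39, 3.01, 3.01, 3.14, 3.14, 3.14].

## Interface

Orientations are given as a 3x3 rotation matrix whose columns are the frame's x, y, z axes.
In Python, from station import arm gives the robot as it stands. The module is installed in compiled form; this text tells all that it offers.
- The arm moves only by the shell command python3 -m handwheel 'ROWS'. ROWS is JSON, one flat list of numbers, 5 for each row, row after row: the finger opening in mm, from 0 to 85.4, then the shift along the tool's x, y, z normalised to -1 to 1, where 1 is 0.4 m, then the turn about the tool's z normalised to -1 to 1, where 1 is 180 degrees. A call has exactly 8 rows; each row shifts and turns the commanded pose from where the row before left it, along the tool's axes as they then stand; what a row does not reach is not made up. A row lasts 1/8 s, in which the tool goes at most 62.5 mm and 10.7 degrees, less where a joint would pass 70% of its speed; a pose out of reach is approached as far as the arm can. A call with a number of a shift or a turn outside -1 to 1 is refused whole. A call with a gripper value outside its range is refused whole. The fingers move at their own pace and stop on an object; the grip force is fixed at half the most. Time passes only in rows, so rows that do not move let the fingers close, or fill a call up. It gives the time, the measured TCP pose, the force, the opening and the grip force at its end, in the units of the state.
- arm.state(): the state, without advancing time (a new reading comes with each control period).
- arm.camera(name): name is "scene" or "side" or "wrist"; returns the picture (480x640x3 uint8, red, green, blue); there is no depth.
- arm.camera_model(name): a dict with "fx", "fy", "cx", "cy" (pixels), "k1" (the pictures are not rectified: a ray, as slopes to the right and down, at radius r is drawn at 1 + k1 r^2 times it, then the intrinsics apply), "eye" and "rotation" of the camera in the world. Camera axes: x right, y down, z forward; pixel columns grow to the right and rows downward; lengths in m; the calibration is good to about 2 mm. A picture is of the moment at which its call begins: read the wrist's pose just before it. camera_model takes no time and is no camera call; for the wrist camera it gives the pose at the moment of the call.
- arm.finish_job(): hands the job in; it is judged then, once.
Trained networks look in the newest picture that a camera, given by its name, has taken for a name from the list of things; names that differ only in an ending like _2 or _b are one class to them, and where a whole thing is asked for, a point or a joint stands for the part that bears it (a point fixed in the world has none). Each returns a list of dicts, best first, with "p" (0 to 1); they miss things now and then, are a little off and sometimes report something else, mostly with a low value. They report only what shows in the picture. A call takes as long as a camera call. They do not tell look-alikes from the thing itself.
- arm.find_in(camera, query): "bbox" ([left, top, right, bottom] in pixels, round what is visible of it).
- arm.regions_of(camera, query): "mask" (480x640 bool, what is visible of it) and "bbox" ([left, top, right, bottom] in pixels, round what is visible of it).
- arm.tip_of(camera, query): "position" ([column, row] in pixels: a listed point, or the origin of a listed thing).
The state is a dict: "time_s": time; "joint_positions": joint angles; "joint_velocities": joint speeds; "effort": joint torques, N m; "tool_pos": TCP position; "tcp_rot": TCP orientation; "contact_force": force on the tool from outside, world axes, zero at the start; "ft_torque": the same for the moment, N m; "gripper_width": finger opening in m; "grip_force": force on a finger pad.
Only numpy, scipy, OpenCV 4.12 (cv2) and the standard library are available. Lean on these libraries where they do the work, as an engineer would, in place of code of your own. Each camera call takes 0.05 s, during which the arm holds its last target. There are 200 camera calls.

## Working session

There is one attempt and no reset: what is moved stays moved. The work goes in short steps, Python scripts to look and compute and a shell command to move; the robot and the scene stay as the last step left them, time stands still between calls to the robot, and variables do not carry over. Pictures are saved under pics/ and viewed, at most 10 in all, crops included, and the job is handed in when it is done.

```bash
mkdir -p pics; cat > h.py <<'E'
import numpy as np,cv2
from station import arm
def ray(m,px):
    K=np.array([[m['fx'],0,m['cx']],[0,m['fy'],m['cy']],[0,0,1]])
    u=cv2.undistortPoints(np.array([[px]],float),K,np.array([m['k1'],0,0,0]),None,None,None).ravel() if 0 else None
    d=np.array([(px[0]-m['cx'])/m['fx'],(px[1]-m['cy'])/m['fy']]);s=d.copy()
    for _ in range(20): s=d/(1+m['k1']*(s@s))
    r=np.array(m['rotation'])@np.array([s[0],s[1],1]);return np.array(m['eye']),r/np.linalg.norm(r)
def atz(m,px,z):
    e,r=ray(m,px);return e+r*(z-e[2])/r[2]
def tri(L):
    A=0;b=0
    for m,px in L:
        e,r=ray(m,px);P=np.eye(3)-np.outer(r,r);A=A+P;b=b+P@e
    p=np.linalg.solve(A,b);return p,[float(np.linalg.norm((np.eye(3)-np.outer(ray(m,x)[1],ray(m,x)[1]))@(p-m['eye']))) for m,x in L]
def proj(m,p):
    c=np.array(m['rotation']).T@(np.array(p)-m['eye']);s=c[:2]/c[2];s=s*(1+m['k1']*(s@s));return s*[m['fx'],m['fy']]+[m['cx'],m['cy']]
def save(n,im): cv2.imwrite('pics/'+n,cv2.cvtColor(im,cv2.COLOR_RGB2BGR))
E
cat > a.py <<'E'
from h import *
np.set_printoptions(precision=4,suppress=True)
for c in ['scene','side']:
    im=arm.camera(c);save(c+'0.png',im);m=arm.camera_model(c);print(c,m['eye'],np.array(m['rotation'])[:,2])
    for q in ['roller','roller_grip','holder','stand','strip_a','strip_b']:
        print(c,q,[(np.round(d['position']),round(d['p'],2)) for d in arm.tip_of(c,q)[:4]])
s=arm.state();print(s['time_s'],s['tool_pos'],s['tcp_rot'],s['contact_force'])
E
python3 a.py
```

```text
scene [1.082  0.3874 1.1617] [-0.465  -0.2181 -0.858 ]
scene roller [(array([420., 269.]), 0.83), (array([189., 290.]), 0.24)]
scene roller_grip [(array([424., 255.]), 0.96), (array([189., 291.]), 0.26)]
scene holder [(array([437., 213.]), 0.89), (array([423., 270.]), 0.67), (array([502., 271.]), 0.57)]
scene stand [(array([301., 255.]), 0.86)]
scene strip_a [(array([276., 224.]), 0.93), (array([331., 263.]), 0.57), (array([357., 346.]), 0.38)]
scene strip_b [(array([276., 224.]), 0.93), (array([331., 263.]), 0.57), (array([357., 346.]), 0.38)]
side [0.2443 0.9001 1.0457] [ 0.2217 -0.6241 -0.7492]
side roller [(array([314., 375.]), 0.78)]
side roller_grip [(array([316., 354.]), 0.81)]
side holder [(array([415., 404.]), 0.82), (array([314., 378.]), 0.68), (array([300., 148.]), 0.18)]
side stand [(array([314., 258.]), 0.84)]
side strip_a [(array([335., 208.]), 0.67), (array([290., 256.]), 0.67)]
side strip_b [(array([335., 208.]), 0.67), (array([290., 256.]), 0.67)]
0.7 [ 0.2277 -0.582   0.3039] [[ 0.9313  0.3643  0.    ]
 [ 0.3643 -0.9313  0.0001]
 [ 0.0001 -0.0001 -1.    ]] [-0.1473  1.0195  0.5423]
```

View pics/scene0.png

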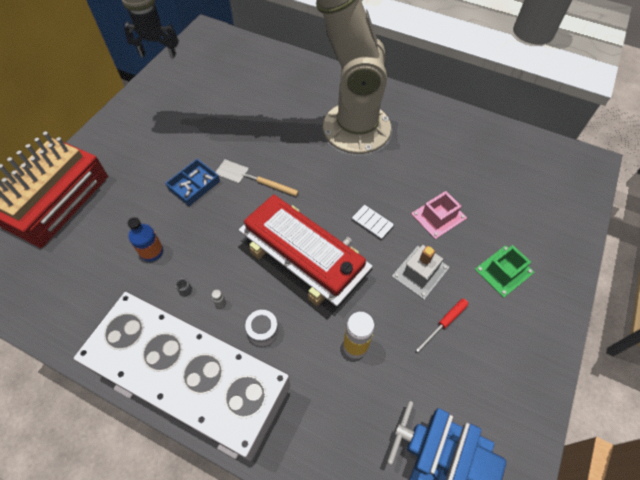

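View pics/side0.png

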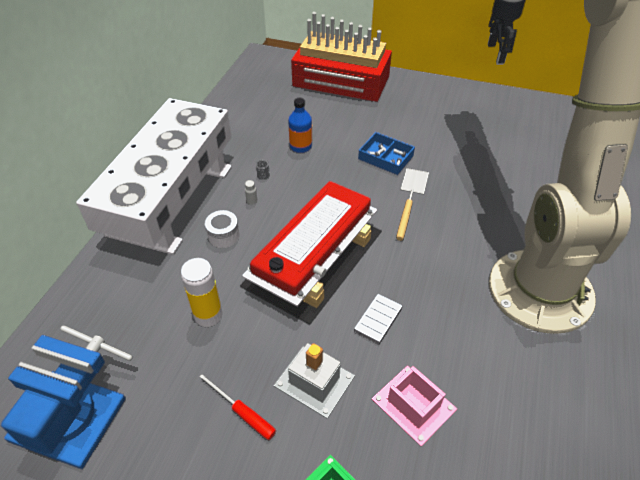

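The scene camera shows the following. The roller sits in the grey holder at (422,268), with look-alike holders in pink at (440,213) and green at (505,270). The strip on the red cover runs from (276,224) to (331,263), with the cap at (346,268). In the side camera the roller is at (314,372), pink at (415,404), green at the bottom edge. I choose the grey one with the wooden grip and check it in a close crop.

```bash
cat > b.py <<'E'
from h import *
np.set_printoptions(precision=4,suppress=True)
S=arm.camera_model('scene');D=arm.camera_model('side')
for n,a,b in [('grip',(424,255),(316,354)),('roller',(420,269),(314,375)),('A',(276,224),(335,208)),('B',(331,263),(290,256)),
  ('green?',(502,271),(330,480)),('b1',(425,246),(354,376)),('b2',(448,268),(320,413)),('b3',(424,293),(277,380)),('b4',(394,270),(307,346)),('cap',(346,268),(276,264))]:
    print(n,*tri([(S,a),(D,b)]))
i=cv2.imread('pics/scene0.png');j=cv2.imread('pics/side0.png')
c=np.hstack([cv2.resize(i[235:310,380:460],None,fx=5,fy=5,interpolation=2),cv2.resize(j[340:415,270:360],(400,375),interpolation=2)])
cv2.imwrite('pics/crop.png',c)
E
python3 b.py
```

```text
grip [0.4255 0.3809 0.0945] [0.001241180686249927, 0.0012411806862498724]
roller [0.4275 0.3865 0.0194] [0.0002553620078764061, 0.00025536200787646036]
A [ 0.5127 -0.0213  0.0891] [0.0020406834818549368, 0.002040683481854958]
B [0.56   0.1696 0.1017] [0.0032308690245836757, 0.003230869024583718]
green? [0.3362 0.5858 0.0366] [0.008284131502661348, 0.008284131502661291]
b1 [0.3509 0.3702 0.0255] [0.005135143318138022, 0.0051351433181379144]
b2 [0.3895 0.4575 0.0177] [0.0015313106389552452, 0.0015313106389552656]
b3 [0.4942 0.422  0.0229] [0.0006545902687460841, 0.0006545902687460406]
b4 [0.4633 0.3238 0.0173] [0.0016554302978220546, 0.001655430297822082]
cap [0.5709 0.2175 0.1279] [0.00023932736742409495, 0.00023932736742401237]
```

View pics/crop.png

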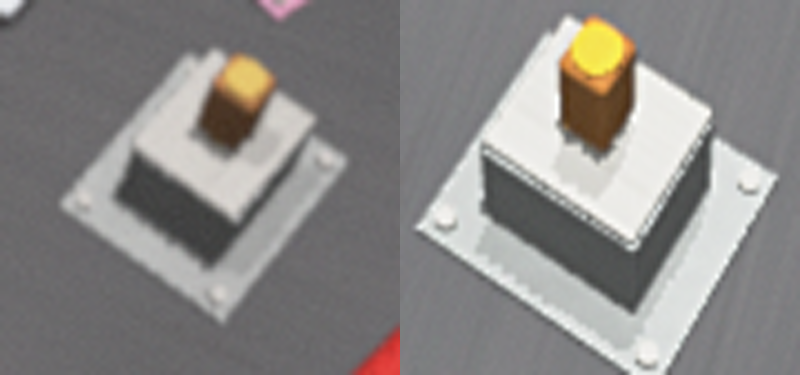

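The crop confirms the choice: the grey holder with the roller's crown plate and wooden grip, at scene (422,268). Now I swing towards it.

```bash
python3 -m handwheel '[85,0.15,-0.015,0,-0.032,85,0.15,-0.015,0,-0.032,85,0.15,-0.015,0,-0.032,85,0.15,-0.015,0,-0.032,85,0.15,-0.015,0,-0.032,85,0.15,-0.015,0,-0.032,85,0.15,-0.015,0,-0.032,85,0.15,-0.015,0,-0.032]'
python3 -m handwheel '[85,0.15,-0.015,0,-0.032,85,0.15,-0.015,0,-0.032,85,0.15,-0.015,0,-0.032,85,0.15,-0.015,0,-0.032,85,0.15,-0.015,0,-0.032,85,0.15,-0.015,0,-0.032,85,0,0,0,0,85,0,0,0,0]'
cat >> h.py <<'E'
def wrap(a): return (a+np.pi)%(2*np.pi)-np.pi
def togo(target,ydir=None,n=1):
    """print shift (norm, tool axes) and turn to target TCP pos with tool y at angle ydir (rad)"""
    s=arm.state();R=np.array(s['tcp_rot']);d=R.T@(np.array(target)-s['tool_pos'])/0.4
    t=0 if ydir is None else -wrap(ydir-np.arctan2(R[1,1],R[0,1]))/np.pi
    print('togo',np.round(d,4),'turn',round(t,4),'per row',np.round(d/n,4),round(t/n,4))
E
cat > c.py <<'E'
from h import *
import sys
np.set_printoptions(precision=4,suppress=True)
S=arm.camera_model('scene');D=arm.camera_model('side')
for m,L in [(S,[(380+345/5,235+158/5),(380+222/5,235+322/5),(380+62/5,235+203/5)]),(D,[(270+376*.225,340+178*.2),(270+15*.225,340+227*.2)])]:
    print([atz(m,p,.004) for p in L])
im=arm.camera('wrist');m=arm.camera_model('wrist');save(sys.argv[1]+'.png',im)
print(m['eye'])
for q in ['roller','roller_grip','holder','strip_a']:
    print(q,[(np.round(d['position']),round(d['p'],2)) for d in arm.tip_of('wrist',q)[:4]])
togo([.4255,.381,.304],np.deg2rad(71))
E
python3 c.py w1
```

```text
time_s: 1.7
tool_pos: [0.5474, -0.2355, 0.304]
tcp_rot: [[0.381, 0.925, 0.0], [0.925, -0.381, -0.0], [0.0, 0.0, -1.0]]
contact_force: [0.3, -1.2, 0.3]
gripper_width: 0.0854
grip_force: 0.0
time_s: 2.7
tool_pos: [0.562, 0.1185, 0.304]
tcp_rot: [[-0.207, 0.978, 0.0], [0.978, 0.207, -0.001], [-0.001, 0.0, -1.0]]
contact_force: [0.0, -0.3, -0.3]
gripper_width: 0.0852
grip_force: 0.0
[array([0.3746, 0.4582, 0.004 ]), array([0.5016, 0.4295, 0.004 ]), array([0.4733, 0.3241, 0.004 ])]
[array([0.3496, 0.3527, 0.004 ]), array([0.5018, 0.4274, 0.004 ])]
[0.5481 0.1845 0.3742]
roller []
roller_grip []
holder []
strip_a [(array([330., 160.]), 0.71)]
togo [ 0.7152 -0.1993 -0.0006] turn -0.3287 per row [ 0.7152 -0.1993 -0.0006] -0.3287
```

```bash
python3 -m handwheel '[85,0.13,-0.035,0,0,85,0.13,-0.035,0,0,85,0.13,-0.035,0,0,85,0.13,-0.03,0,0,85,0,0,0,0.055,85,0,0,0,0.055,85,0,0,0,0.029,85,0,0,0,0]'
cat > d.py <<'E'
from h import *
import sys,pickle,os
np.set_printoptions(precision=4,suppress=True)
im=arm.camera('wrist');m=arm.camera_model('wrist');save(sys.argv[1]+'.png',im)
print(m['eye'],np.array(m['rotation'])[:,2])
o={'m':m}
for q in sys.argv[2:]:
    r=arm.tip_of('wrist',q);o[q]=r;print(q,[(np.round(d['position'],1),round(d['p'],2)) for d in r[:4]])
pickle.dump(o,open(sys.argv[1]+'.pkl','wb'))
togo([.425,.388,.304],np.deg2rad(-13))
E
python3 d.py w2 roller roller_grip holder strip_a
```

```text
time_s: 3.95
tool_pos: [0.4662, 0.3106, 0.3039]
tcp_rot: [[0.226, 0.974, 0.0], [0.974, -0.226, -0.0], [-0.0, 0.0, -1.0]]
contact_force: [0.5, 0.8, -0.4]
gripper_width: 0.0847
grip_force: 0.0
[0.4809 0.3775 0.3744] [-0.0592 -0.2586 -0.9642]
roller [(array([258.8, 131.9]), 0.92)]
roller_grip [(array([240.9, 135.1]), 0.73)]
holder [(array([ 62.3, 196. ]), 0.87), (array([256.8, 129.3]), 0.39)]
strip_a []
togo [ 0.1647 -0.1428 -0.0001] turn 0.0002 per row [ 0.1647 -0.1428 -0.0001] 0.0002
```

View pics/w2.png

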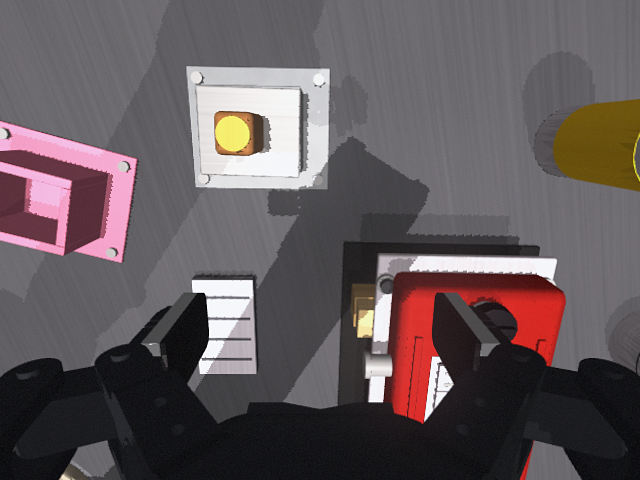

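The wrist view shows the roller in the grey holder: yellow grip top at (232,134), crown from (195,86) to (300,178), base corners at (187,67), (330,69), (327,189) and (196,187). The pink holder is to the left at (60,190).

```bash
python3 -m handwheel '[85,0.04,-0.035,0,0,85,0.04,-0.035,0,0,85,0.04,-0.035,0.05,0,85,0.04,-0.035,0.05,0,85,0,0,0,0,85,0,0,0,0,85,0,0,0,0,85,0,0,0,0]'
python3 d.py w3 roller_grip holder roller strip_a
python3 - <<'E'
from h import *
import pickle
np.set_printoptions(precision=4,suppress=True)
a=pickle.load(open('w2.pkl','rb'));m=a['m']
b=np.array([atz(m,p,.004) for p in [(187,67),(330,69),(327,189),(196,187)]]);print(b,b.mean(0))
c=np.array([atz(m,p,.065) for p in [(195,86),(301,87),(300,178),(200,176)]]);print(c,c.mean(0))
for q in (b,c):
    for i in range(4):
        d=q[(i+1)%4]-q[i];print(np.rad2deg(np.arctan2(d[1],d[0])),np.linalg.norm(d))
print('top',atz(m,(232,134),.121))
n=pickle.load(open('w3.pkl','rb'))
if n['roller_grip']: print(tri([(m,a['roller_grip'][0]['position']),(n['m'],n['roller_grip'][0]['position'])]))
E
```

```text
time_s: 5.2
tool_pos: [0.4263, 0.3856, 0.2646]
tcp_rot: [[0.226, 0.974, 0.001], [0.974, -0.226, 0.0], [0.001, 0.001, -1.0]]
contact_force: [-0.2, 0.5, -0.7]
gripper_width: 0.0848
grip_force: 0.0
[0.4411 0.4524 0.3349] [-0.059  -0.258  -0.9643]
roller_grip [(array([322.5, 233.7]), 0.72)]
holder [(array([111.4, 271.4]), 0.94)]
roller [(array([322. , 206.4]), 0.79)]
strip_a [(array([546.3, 462.8]), 0.57)]
togo [ 0.0044 -0.0029 -0.0998] turn -0.0002 per row [ 0.0044 -0.0029 -0.0998] -0.0002
[[0.3765 0.4571 0.004 ]
 [0.5019 0.4268 0.004 ]
 [0.4752 0.3212 0.004 ]
 [0.3504 0.352  0.004 ]] [0.426  0.3893 0.004 ]
[[0.3953 0.43   0.065 ]
 [0.474  0.4113 0.065 ]
 [0.4567 0.3442 0.065 ]
 [0.3778 0.364  0.065 ]] [0.426  0.3874 0.065 ]
-13.589857699347728 0.12895835580932508
-104.15371027387377 0.10894962432034984
166.14272028755255 0.12857988921779076
76.04403866395923 0.1083464295406051
-13.349095658827453 0.08085994944303704
-104.49287036188481 0.06932679473954263
165.90193265827332 0.08128541960430735
75.1381713065205 0.06827424181878188
top [0.425  0.3876 0.121 ]
(array([0.4266, 0.3872, 0.0949]), [0.0015491646616970017, 0.0015491646616969629])
```

View pics/w3.png

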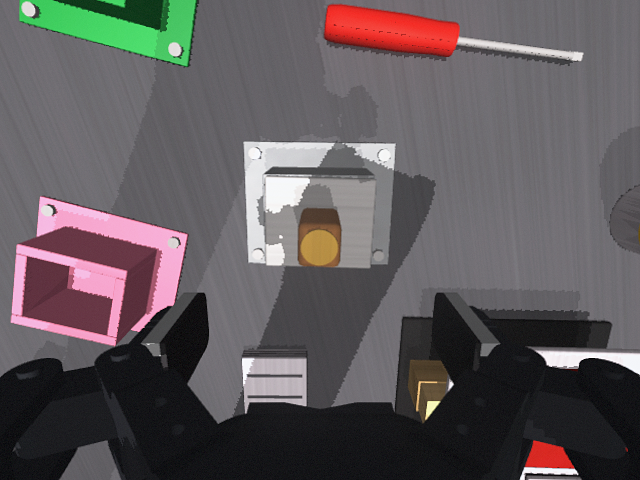

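The second wrist view shows the roller at (320,230), square to the fingers. Both views agree: grip at (0.426, 0.388), yaw -13.7°. I go down and grip.

```bash
python3 -m handwheel '[85,0.005,-0.002,0.07,0.003,85,0,0,0.07,0,85,0,0,0.07,0,85,0,0,0.04,0,85,0,0,0.026,0,85,0,0,0,0,0,0,0,0,0,0,0,0,0,0]'
python3 -m handwheel '[0,0,0,0,0,0,0,0,0,0,0,0,0,0,0,0,0,0,0,0,0,0,0,0,0,0,0,0,0,0,0,0,0,0,0,0,0,0,0,0]'
```

```text
time_s: 6.45
tool_pos: [0.4256, 0.3886, 0.1545]
tcp_rot: [[0.235, 0.972, 0.001], [0.972, -0.235, 0.001], [0.001, 0.001, -1.0]]
contact_force: [0.6, -0.4, 0.3]
gripper_width: 0.051
grip_force: 0.0
time_s: 7.45
tool_pos: [0.4257, 0.3885, 0.1543]
tcp_rot: [[0.235, 0.972, 0.001], [0.972, -0.235, 0.001], [0.001, 0.001, -1.0]]
contact_force: [0.7, -1.3, 5.3]
gripper_width: 0.0255
grip_force: 59.8
```

```bash
python3 -m handwheel '[0,0,0,-0.03,0,0,0,0,-0.07,0,0,0,0,-0.07,0,0,0,0,-0.07,0,0,0,0,-0.08,0,0,0,0,-0.09,0,0,0,0,0,0,0,0,0,0,0]'
```

```text
time_s: 8.45
tool_pos: [0.4249, 0.3878, 0.3162]
tcp_rot: [[0.234, 0.972, -0.002], [0.972, -0.234, -0.002], [-0.002, -0.001, -1.0]]
contact_force: [0.4, 0.3, -5.3]
gripper_width: 0.025
grip_force: 59.6
```

View pics/w1.png

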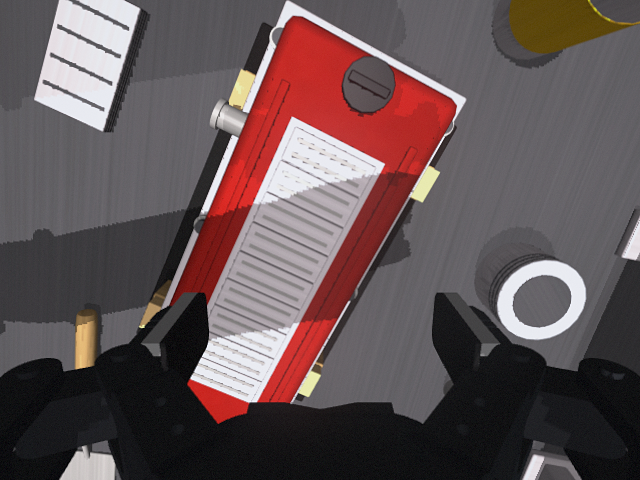

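Wrist picture w1 shows the strip corners at the filler end at (295,118) and (385,165), the far end near (190,380)–(258,403), and the cap centre at (369,84).

```bash
cat > e.py <<'E'
from h import *
import pickle
np.set_printoptions(precision=4,suppress=True)
a=pickle.load(open('w2.pkl','rb'));m=dict(a['m'])
def Rz(x,y): # tool rot from x axis
    t=np.arctan2(y,x);return np.array([[np.cos(t),np.sin(t),0],[np.sin(t),-np.cos(t),0],[0,0,-1]])
C=Rz(.226,.974).T@np.array(a['m']['rotation']);m['rotation']=Rz(-.207,.978)@C;m['eye']=np.array([.5481,.1845,.3742])
for z in (.095,.1,.105,.11,.115,.12):
    q=np.array([atz(m,p,z) for p in [(295,118),(385,165),(258,403),(190,380)]])
    B=(q[0]+q[1])/2;A=(q[2]+q[3])/2;d=B-A;l=(q[0]-q[3]);r=(q[1]-q[2])
    ang=lambda v:np.rad2deg(np.arctan2(v[1],v[0]))
    print(z,'w',np.linalg.norm(q[0]-q[1]),np.linalg.norm(q[2]-q[3]),'L',np.linalg.norm(d),'B',B[:2],'A',A[:2],ang(d),ang(l),ang(r),ang(q[1]-q[0]))
print('cap top',[atz(m,p,.135)[:2] for p in [(369,84),(343,84),(396,84)]])
S=arm.camera_model('scene');D=arm.camera_model('side')
print('cap',tri([(S,(346,268)),(D,(276,264)),(m,(369,82))]))
print('A',tri([(S,(276,224)),(D,(335,208))]),'B',tri([(S,(331,263)),(D,(290,256)),(m,(330,160))]), 'wB z', [atz(m,(330,160),z)[:2] for z in(.1,.11)])
E
python3 e.py
```

```text
0.095 w 0.07284120072029894 0.06153377351577608 L 0.23088968471776558 B [0.5646 0.1794] A [ 0.5129 -0.0456] 77.07371801678322 78.46464499338826 75.65194409088815 -14.713425630833582
0.1 w 0.07153673795668322 0.06043180765768551 L 0.22675484079373684 B [0.5643 0.1795] A [ 0.5136 -0.0415] 77.0737180167832 78.46464499338825 75.65194409088814 -14.713425630833592
0.105 w 0.0702322751930675 0.059329841799594954 L 0.2226199968697081 B [0.564  0.1796] A [ 0.5142 -0.0374] 77.0737180167832 78.46464499338822 75.65194409088814 -14.713425630833605
0.11 w 0.0689278124294519 0.05822787594150439 L 0.21848515294567933 B [0.5637 0.1797] A [ 0.5148 -0.0333] 77.07371801678322 78.46464499338825 75.65194409088812 -14.713425630833592
0.115 w 0.06762334966583618 0.057125910083413944 L 0.21435030902165061 B [0.5634 0.1798] A [ 0.5154 -0.0291] 77.07371801678318 78.46464499338822 75.65194409088815 -14.713425630833605
0.12 w 0.06631888690222057 0.056023944225323384 L 0.21021546509762185 B [0.5631 0.1799] A [ 0.5161 -0.025 ] 77.0737180167832 78.46464499338823 75.65194409088815 -14.713425630833592
cap top [array([0.5712, 0.2159]), array([0.5561, 0.2127]), array([0.5867, 0.2192])]
cap (array([0.5712, 0.2177, 0.1282]), [0.00010529238263632296, 0.0004840110690411867, 0.00039531512394349564])
A (array([ 0.5127, -0.0213,  0.0891]), [0.0020406834818549368, 0.002040683481854958]) B (array([0.5598, 0.1678, 0.1001]), [0.004314318835950698, 0.0024306276041215166, 0.0020454162507074175]) wB z [array([0.5596, 0.1657]), array([0.5592, 0.1664])]
```

```bash
python3 -m handwheel '[0,-0.08,0.03,0,0,0,-0.14,0.0535,0,0,0,-0.14,0.0535,0,0,0,-0.14,0.0535,0,0,0,-0.14,0.0535,0,0,0,-0.14,0.0535,0,0,0,-0.14,0.0535,0,0,0,-0.14,0.0535,0,0]'
python3 -m handwheel '[0,-0.08,0.03,0,0,0,-0.045,0.018,0,0,0,0,0,0,0,0,0,0,0,0,0,0,0,0,0,0,0,0,0,0,0,0,0,0,0,0,0,0,0,0]'
sed -i 's/^togo/#togo/' d.py; python3 d.py w4 strip_a; python3 -c "from h import *;togo([.5145,-.019,.25],np.deg2rad(-13.9))"
```

```text
time_s: 9.45
tool_pos: [0.4822, -0.0638, 0.3157]
tcp_rot: [[0.234, 0.972, -0.003], [0.972, -0.234, 0.0], [-0.0, -0.003, -1.0]]
contact_force: [0.5, 0.8, -3.6]
gripper_width: 0.0256
grip_force: 59.6
time_s: 10.45
tool_pos: [0.4901, -0.1148, 0.3176]
tcp_rot: [[0.234, 0.972, 0.0], [0.972, -0.234, 0.0], [0.0, 0.0, -1.0]]
contact_force: [0.7, 0.3, -5.2]
gripper_width: 0.0254
grip_force: 59.6
[ 0.5056 -0.0483  0.388 ] [-0.0619 -0.2579 -0.9642]
strip_a [(array([317. ,  86.9]), 0.94)]
togo [0.2475 0.003  0.1689] turn 0.0019 per row [0.2475 0.003  0.1689] 0.0019
```

View pics/w4.png

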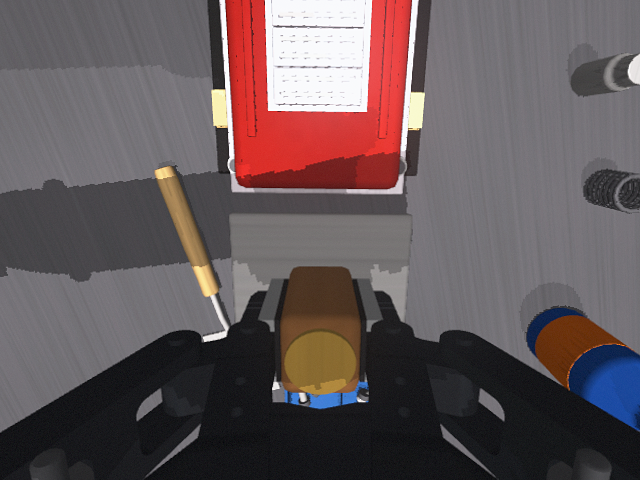

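This view shows the strip's -y end edge from (267,110) to (367,111), nearly square to the tool, with the held roller at the bottom.

```bash
python3 - <<'E'
from h import *
import pickle
np.set_printoptions(precision=4,suppress=True)
m=pickle.load(open('w4.pkl','rb'))['m']
a=lambda v:np.rad2deg(np.arctan2(v[1],v[0]))
for z in (.095,.1,.105,.11,.115):
    q=[atz(m,p,z) for p in [(267,110),(367,111),(275,1),(371,1)]]
    print(z,np.linalg.norm(q[0]-q[1]),np.linalg.norm(q[2]-q[3]),'edge',(q[0]+q[1])[:2]/2,a(q[1]-q[0]),a((q[2]+q[3])-(q[0]+q[1])), 'tip',atz(m,(317,87),z)[:2])
E
```

```text
0.095 0.07367480785679814 0.06558889165425148 edge [ 0.5069 -0.0346] -14.15208114647734 72.9500064186836 tip [ 0.5107 -0.0189]
0.1 0.07241749280263106 0.06446956873693468 edge [ 0.5068 -0.0348] -14.152081146477354 72.95000641868354 tip [ 0.5106 -0.0194]
0.105 0.07116017774846398 0.06335024581961801 edge [ 0.5068 -0.035 ] -14.152081146477359 72.95000641868349 tip [ 0.5105 -0.0199]
0.11 0.06990286269429699 0.062230922902301235 edge [ 0.5068 -0.0353] -14.152081146477343 72.95000641868351 tip [ 0.5104 -0.0204]
0.115 0.06864554764012988 0.061111599984984444 edge [ 0.5068 -0.0355] -14.15208114647735 72.95000641868356 tip [ 0.5103 -0.0209]
```

```bash
python3 -m handwheel '[0,0.06,0,0.02,0.004,0,0.075,-0.003,0.04,0,0,0.06,-0.002,0.04,0,0,0.04,0,0.03,0,0,0,0,0.007,0,0,0,0,0,0,0,0,0,0,0,0,0,0,0,0]'; python3 -m handwheel '[0,0,0,0.00125,0,0,0,0,0.00125,0,0,0,0,0.00125,0,0,0,0,0.00125,0,0,0,0,0.00125,0,0,0,0,0.00125,0,0,0,0,0,0,0,0,0,0,0]'
```

```text
time_s: 11.55
tool_pos: [0.5112, -0.0241, 0.2632]
tcp_rot: [[0.248, 0.969, 0.001], [0.969, -0.248, -0.0], [-0.0, 0.001, -1.0]]
contact_force: [-0.0, -0.1, -3.9]
gripper_width: 0.0256
grip_force: 59.5
time_s: 12.55
tool_pos: [0.5111, -0.0233, 0.2598]
tcp_rot: [[0.247, 0.969, 0.0], [0.969, -0.247, 0.0], [0.0, 0.0, -1.0]]
contact_force: [-0.6, -0.5, -4.8]
gripper_width: 0.0254
grip_force: 59.5
```

```bash
python3 -m handwheel '[0,0,0,0.00125,0,0,0,0,0.00125,0,0,0,0,0.00125,0,0,0,0,0.00125,0,0,0,0,0.00125,0,0,0,0,0.00125,0,0,0,0,0.00125,0,0,0,0,0,0]'
```

```text
time_s: 13.55
tool_pos: [0.5111, -0.0233, 0.2562]
tcp_rot: [[0.247, 0.969, -0.0], [0.969, -0.247, 0.0], [0.0, -0.0, -1.0]]
contact_force: [-0.1, 0.2, -4.6]
gripper_width: 0.0256
grip_force: 59.5
```

```bash
python3 -m handwheel '[0,0,0,0.00125,0,0,0,0,0.00125,0,0,0,0,0.00125,0,0,0,0,0.00125,0,0,0,0,0.00125,0,0,0,0,0.00125,0,0,0,0,0.00125,0,0,0,0,0,0]'
```

```text
time_s: 14.55
tool_pos: [0.5112, -0.0232, 0.2538]
tcp_rot: [[0.247, 0.969, 0.001], [0.969, -0.247, -0.0], [0.0, 0.001, -1.0]]
contact_force: [-3.6, 0.8, 5.8]
gripper_width: 0.0255
grip_force: 61.2
```

```bash
python3 -m handwheel '[0,0,0,0.001,0,0,0,0,0.001,0,0,0,0,0,0,0,0,0,0,0,0,0,0,0,0,0,0,0,0,0,0,0,0,0,0,0,0,0,0,0]'
```

```text
time_s: 15.55
tool_pos: [0.5112, -0.0231, 0.2531]
tcp_rot: [[0.246, 0.969, 0.001], [0.969, -0.246, -0.0], [0.0, 0.001, -1.0]]
contact_force: [-2.6, 0.5, 6.0]
gripper_width: 0.0253
grip_force: 61.2
```

```bash
python3 -m handwheel '[0,0,0,0.001,0,0,0,0,0.001,0,0,0,0,0,0,0,0,0,0,0,0,0,0,0,0,0,0,0,0,0,0,0,0,0,0,0,0,0,0,0]'
```

```text
time_s: 16.55
tool_pos: [0.5113, -0.023, 0.2529]
tcp_rot: [[0.246, 0.969, 0.002], [0.969, -0.246, -0.0], [0.0, 0.002, -1.0]]
contact_force: [-5.9, 1.4, 11.2]
gripper_width: 0.0255
grip_force: 61.8
```

```bash
python3 -m handwheel '[0,0.003,0,-0.0006,0,0,0.003,0,-0.0001,0,0,0.003,0,-0.0001,0,0,0.003,0,-0.0001,0,0,0.003,0,-0.0001,0,0,0.003,0,-0.0001,0,0,0.003,0,-0.0001,0,0,0.003,0,-0.0001,0]'
```

```text
time_s: 17.55
tool_pos: [0.5134, -0.0156, 0.2532]
tcp_rot: [[0.248, 0.969, 0.001], [0.969, -0.248, -0.002], [-0.002, 0.001, -1.0]]
contact_force: [-6.5, -5.4, 11.8]
gripper_width: 0.0253
grip_force: 61.7
```

```bash
python3 -m handwheel '[0,0.003,0,-0.0001,0,0,0.003,0,-0.0001,0,0,0.003,0,-0.0001,0,0,0.003,0,-0.0001,0,0,0.003,0,-0.0002,0,0,0.003,0,-0.0002,0,0,0.003,0,-0.0001,0,0,0.003,0,-0.0001,0]'
```

```text
time_s: 18.55
tool_pos: [0.5162, -0.0045, 0.2536]
tcp_rot: [[0.246, 0.969, 0.002], [0.969, -0.246, -0.0], [0.0, 0.002, -1.0]]
contact_force: [-4.0, -0.4, 9.3]
gripper_width: 0.0251
grip_force: 61.4
```

```bash
python3 -m handwheel '[0,0.003,0,-0.0001,0,0,0.003,0,-0.0001,0,0,0.003,0,-0.0001,0,0,0.003,0,-0.0001,0,0,0.003,0,-0.0001,0,0,0.003,0,-0.0001,0,0,0.003,0,-0.0001,0,0,0.003,0,-0.0001,0]'; python3 -m handwheel '[0,0.003,0,-0.0001,0,0,0.003,0,-0.0001,0,0,0.003,0,-0.0001,0,0,0.003,0,-0.0001,0,0,0.003,0,-0.0001,0,0,0.003,0,-0.0001,0,0,0.003,0,-0.0001,0,0,0.003,0,-0.0001,0]'
```

```text
time_s: 19.55
tool_pos: [0.5186, 0.0049, 0.2539]
tcp_rot: [[0.246, 0.969, 0.002], [0.969, -0.246, -0.0], [0.001, 0.002, -1.0]]
contact_force: [-3.0, 0.5, 9.0]
gripper_width: 0.0256
grip_force: 61.3
time_s: 20.55
tool_pos: [0.5209, 0.0136, 0.2543]
tcp_rot: [[0.247, 0.969, 0.002], [0.969, -0.247, -0.001], [-0.0, 0.002, -1.0]]
contact_force: [-3.2, -0.3, 10.1]
gripper_width: 0.0255
grip_force: 61.3
```

```bash
python3 -m handwheel '[0,0.003,0,-0.0001,0,0,0.003,0,-0.0001,0,0,0.003,0,-0.0001,0,0,0.003,0,-0.0001,0,0,0.003,0,-0.0001,0,0,0.003,0,-0.0001,0,0,0.003,0,-0.0001,0,0,0.003,0,-0.0001,0]'; python3 -m handwheel '[0,0.003,0,-0.0001,0,0,0.003,0,-0.0001,0,0,0.003,0,-0.0001,0,0,0.003,0,-0.0001,0,0,0.003,0,-0.0001,0,0,0.003,0,-0.0001,0,0,0.003,0,-0.0001,0,0,0.003,0,-0.0001,0]'
```

```text
time_s: 21.55
tool_pos: [0.5235, 0.0235, 0.2546]
tcp_rot: [[0.246, 0.969, 0.002], [0.969, -0.246, 0.0], [0.001, 0.002, -1.0]]
contact_force: [-3.3, -0.4, 7.9]
gripper_width: 0.0253
grip_force: 61.2
time_s: 22.55
tool_pos: [0.5255, 0.031, 0.2548]
tcp_rot: [[0.248, 0.969, 0.001], [0.969, -0.248, -0.002], [-0.002, 0.002, -1.0]]
contact_force: [-4.6, -5.3, 10.4]
gripper_width: 0.0252
grip_force: 61.2
```

```bash
python3 -m handwheel '[0,0.003,0,-0.0001,0,0,0.003,0,0,0,0,0.003,0,-0.0001,0,0,0.003,0,0,0,0,0.003,0,-0.0001,0,0,0.003,0,-0.0001,0,0,0.003,0,-0.0001,0,0,0.003,0,-0.0001,0]'; python3 -m handwheel '[0,0.003,0,-0.0001,0,0,0.003,0,-0.0001,0,0,0.003,0,-0.0001,0,0,0.003,0,-0.0001,0,0,0.003,0,-0.0001,0,0,0.003,0,-0.0001,0,0,0.003,0,-0.0001,0,0,0.003,0,-0.0001,0]'
```

```text
time_s: 23.55
tool_pos: [0.5284, 0.0421, 0.2552]
tcp_rot: [[0.247, 0.969, 0.003], [0.969, -0.247, 0.0], [0.001, 0.003, -1.0]]
contact_force: [-2.4, -0.6, 7.3]
gripper_width: 0.0249
grip_force: 61.2
time_s: 24.55
tool_pos: [0.5308, 0.0514, 0.2555]
tcp_rot: [[0.246, 0.969, 0.003], [0.969, -0.246, 0.0], [0.001, 0.003, -1.0]]
contact_force: [-1.2, -0.6, 7.4]
gripper_width: 0.0251
grip_force: 61.1
```

```bash
python3 -m handwheel '[0,0.003,0,0.0002,0,0,0.003,0,0,0,0,0.003,0,0,0,0,0.003,0,0,0,0,0.003,0,-0.0001,0,0,0.003,0,-0.0001,0,0,0.003,0,-0.0001,0,0,0.003,0,-0.0001,0]'; python3 -m handwheel '[0,0.003,0,-0.0001,0,0,0.003,0,-0.0001,0,0,0.003,0,-0.0001,0,0,0.003,0,-0.0001,0,0,0.003,0,-0.0001,0,0,0.003,0,-0.0001,0,0,0.003,0,-0.0001,0,0,0.003,0,-0.0001,0]'
```

```text
time_s: 25.55
tool_pos: [0.5331, 0.0602, 0.2558]
tcp_rot: [[0.247, 0.969, 0.003], [0.969, -0.247, -0.0], [0.0, 0.003, -1.0]]
contact_force: [-3.5, -0.9, 8.4]
gripper_width: 0.0251
grip_force: 61.4
time_s: 26.55
tool_pos: [0.5356, 0.07, 0.2561]
tcp_rot: [[0.246, 0.969, 0.003], [0.969, -0.246, 0.0], [0.001, 0.003, -1.0]]
contact_force: [-1.1, -0.3, 7.8]
gripper_width: 0.0256
grip_force: 61.2
```

```bash
python3 -m handwheel '[0,0.003,0,0.0002,0,0,0.003,0,0,0,0,0.003,0,0,0,0,0.003,0,0,0,0,0.003,0,-0.0001,0,0,0.003,0,-0.0001,0,0,0.003,0,-0.0001,0,0,0.003,0,-0.0001,0]'; python3 -m handwheel '[0,0.003,0,-0.0001,0,0,0.003,0,-0.0001,0,0,0.003,0,-0.0001,0,0,0.003,0,-0.0001,0,0,0.003,0,-0.0001,0,0,0.003,0,-0.0001,0,0,0.003,0,-0.0001,0,0,0.003,0,-0.0001,0]'
```

```text
time_s: 27.55
tool_pos: [0.5377, 0.0777, 0.2562]
tcp_rot: [[0.248, 0.969, 0.002], [0.969, -0.248, -0.002], [-0.001, 0.003, -1.0]]
contact_force: [-4.2, -5.6, 11.6]
gripper_width: 0.0254
grip_force: 61.4
time_s: 28.55
tool_pos: [0.5404, 0.0886, 0.2566]
tcp_rot: [[0.247, 0.969, 0.004], [0.969, -0.247, 0.0], [0.001, 0.003, -1.0]]
contact_force: [-1.2, -0.5, 7.6]
gripper_width: 0.0253
grip_force: 61.2
```

```bash
python3 -m handwheel '[0,0.003,0,0.0002,0,0,0.003,0,0,0,0,0.003,0,-0.0001,0,0,0.003,0,0,0,0,0.003,0,-0.0001,0,0,0.003,0,-0.0001,0,0,0.003,0,-0.0001,0,0,0.003,0,-0.0001,0]'; python3 -m handwheel '[0,0.003,0,-0.0001,0,0,0.003,0,-0.0001,0,0,0.003,0,0,0,0,0.003,0,-0.0001,0,0,0.003,0,-0.0001,0,0,0.003,0,0,0,0,0.003,0,-0.0001,0,0,0.003,0,-0.0001,0]'
```

```text
time_s: 29.55
tool_pos: [0.5429, 0.098, 0.2569]
tcp_rot: [[0.247, 0.969, 0.004], [0.969, -0.247, 0.001], [0.002, 0.004, -1.0]]
contact_force: [-1.8, -0.3, 9.3]
gripper_width: 0.0255
grip_force: 61.3
time_s: 30.55
tool_pos: [0.5452, 0.1068, 0.2571]
tcp_rot: [[0.247, 0.969, 0.004], [0.969, -0.247, 0.0], [0.001, 0.004, -1.0]]
contact_force: [-1.9, -1.4, 9.4]
gripper_width: 0.0253
grip_force: 61.5
```

```bash
python3 -m handwheel '[0,0.003,0,-0.0001,0,0,0.003,0,0,0,0,0.003,0,-0.0001,0,0,0.003,0,0,0,0,0.003,0,-0.0001,0,0,0.003,0,-0.0001,0,0,0.003,0,-0.0001,0,0,0.003,0,-0.0001,0]'; python3 -m handwheel '[0,0.003,0,-0.0001,0,0,0.003,0,-0.0001,0,0,0.003,0,0,0,0,0.003,0,-0.0001,0,0,0.003,0,-0.0001,0,0,0.003,0,0,0,0,0.003,0,-0.0001,0,0,0.003,0,-0.0001,0]'
```

```text
time_s: 31.55
tool_pos: [0.5477, 0.1166, 0.2575]
tcp_rot: [[0.247, 0.969, 0.004], [0.969, -0.247, 0.001], [0.002, 0.004, -1.0]]
contact_force: [-1.8, -0.2, 9.6]
gripper_width: 0.0253
grip_force: 61.3
time_s: 32.55
tool_pos: [0.5499, 0.1242, 0.2576]
tcp_rot: [[0.248, 0.969, 0.003], [0.969, -0.248, -0.002], [-0.001, 0.003, -1.0]]
contact_force: [-3.8, -4.9, 12.2]
gripper_width: 0.0255
grip_force: 61.4
```

```bash
python3 -m handwheel '[0,0.003,0,-0.0001,0,0,0.003,0,0,0,0,0.003,0,-0.0001,0,0,0.003,0,0,0,0,0.003,0,-0.0001,0,0,0.003,0,-0.0001,0,0,0.003,0,-0.0001,0,0,0.003,0,-0.0001,0]'
```

```text
time_s: 33.55
tool_pos: [0.5525, 0.1352, 0.258]
tcp_rot: [[0.247, 0.969, 0.004], [0.969, -0.247, 0.001], [0.002, 0.004, -1.0]]
contact_force: [-0.3, 0.1, 8.7]
gripper_width: 0.0255
grip_force: 61.3
```

```bash
python3 -m handwheel '[0,0.003,0,-0.0001,0,0,0.003,0,0,0,0,0.003,0,-0.0001,0,0,0.003,0,0,0,0,0.003,0,-0.0001,0,0,0.003,0,-0.0001,0,0,0.003,0,-0.0001,0,0,0.003,0,-0.0001,0]'; python3 -m handwheel '[0,0.003,0,-0.0001,0,0,0.003,0,-0.0001,0,0,0.003,0,0,0,0,0.003,0,-0.0001,0,0,0.003,0,-0.0001,0,0,0.003,0,0,0,0,0.003,0,-0.0001,0,0,0.003,0,-0.0001,0]'
```

```text
time_s: 34.55
tool_pos: [0.5549, 0.1445, 0.2583]
tcp_rot: [[0.247, 0.969, 0.005], [0.969, -0.247, 0.001], [0.002, 0.004, -1.0]]
contact_force: [-0.7, -1.1, 9.5]
gripper_width: 0.0254
grip_force: 61.3
time_s: 35.55
tool_pos: [0.5573, 0.1533, 0.2585]
tcp_rot: [[0.247, 0.969, 0.004], [0.969, -0.247, 0.0], [0.001, 0.004, -1.0]]
contact_force: [-1.1, -1.5, 9.2]
gripper_width: 0.0252
grip_force: 61.5
```

```bash
python3 -m handwheel '[0,0.003,0,-0.0001,0,0,0.003,0,-0.0001,0,0,0.003,0,-0.0001,0,0,0.003,0,0,0,0,0.003,0,-0.0001,0,0,0.003,0,-0.0001,0,0,0.003,0,-0.0001,0,0,0.003,0,-0.0001,0]'
```

```text
time_s: 36.55
tool_pos: [0.5598, 0.1631, 0.2589]
tcp_rot: [[0.247, 0.969, 0.005], [0.969, -0.247, 0.001], [0.002, 0.004, -1.0]]
contact_force: [-0.0, -1.1, 8.0]
gripper_width: 0.0253
grip_force: 61.3
```

```bash
python3 -m handwheel '[0,0.003,0,0,0,0,0.003,0,0,0,0,0.003,0,0,0,0,0.003,0,-0.0001,0,0,0.003,0,-0.0001,0,0,0,0,0.0002,0,0,0,0,0,0,0,0,0,0,0]'
```

```text
time_s: 37.55
tool_pos: [0.5613, 0.1691, 0.259]
tcp_rot: [[0.247, 0.969, 0.005], [0.969, -0.247, 0.002], [0.003, 0.005, -1.0]]
contact_force: [-0.3, -0.5, 9.5]
gripper_width: 0.0254
grip_force: 61.3
```

```bash
python3 -m handwheel '[0,-0.006,0,0.0002,0,0,-0.006,0,0.0002,0,0,-0.006,0,0.0002,0,0,-0.006,0,0.0002,0,0,-0.006,0,0.0002,0,0,-0.006,0,0.0002,0,0,-0.006,0,0.0001,0,0,-0.006,0,0.0002,0]'; python3 -m handwheel '[0,-0.006,0,0.0002,0,0,-0.006,0,0.0002,0,0,-0.006,0,0.0002,0,0,-0.006,0,0.0002,0,0,-0.006,0,0.0002,0,0,-0.006,0,0.0002,0,0,-0.006,0,0.0001,0,0,-0.006,0,0.0002,0]'
```

```text
time_s: 38.55
tool_pos: [0.5565, 0.1506, 0.2584]
tcp_rot: [[0.247, 0.969, 0.005], [0.969, -0.247, 0.002], [0.003, 0.005, -1.0]]
contact_force: [-0.5, -0.5, 9.9]
gripper_width: 0.0251
grip_force: 61.4
time_s: 39.55
tool_pos: [0.5517, 0.132, 0.2578]
tcp_rot: [[0.247, 0.969, 0.005], [0.969, -0.247, 0.001], [0.003, 0.004, -1.0]]
contact_force: [-1.2, 0.7, 9.9]
gripper_width: 0.0253
grip_force: 61.5
```

Steady at about 14.5 N.

```bash
python3 -m handwheel '[0,-0.006,0,0.0002,0,0,-0.006,0,0.0002,0,0,-0.006,0,0.0002,0,0,-0.006,0,0.0002,0,0,-0.006,0,0.0002,0,0,-0.006,0,0.0002,0,0,-0.006,0,0.0001,0,0,-0.006,0,0.0002,0]'; python3 -m handwheel '[0,-0.006,0,0.0002,0,0,-0.006,0,0.0002,0,0,-0.006,0,0.0002,0,0,-0.006,0,0.0002,0,0,-0.006,0,0.0002,0,0,-0.006,0,0.0002,0,0,-0.006,0,0.0001,0,0,-0.006,0,0.0002,0]'; python3 -m handwheel '[0,-0.006,0,0.0002,0,0,-0.006,0,0.0002,0,0,-0.006,0,0.0002,0,0,-0.006,0,0.0002,0,0,-0.006,0,0.0002,0,0,-0.006,0,0.0002,0,0,-0.006,0,0.0001,0,0,-0.006,0,0.0002,0]'
```

```text
time_s: 40.55
tool_pos: [0.5469, 0.1134, 0.2573]
tcp_rot: [[0.246, 0.969, 0.005], [0.969, -0.246, 0.001], [0.003, 0.004, -1.0]]
contact_force: [-1.7, 0.6, 12.2]
gripper_width: 0.0252
grip_force: 61.6
time_s: 41.55
tool_pos: [0.542, 0.0949, 0.2567]
tcp_rot: [[0.246, 0.969, 0.005], [0.969, -0.246, 0.001], [0.002, 0.004, -1.0]]
contact_force: [-1.7, 0.7, 12.0]
gripper_width: 0.0256
grip_force: 61.7
time_s: 42.55
tool_pos: [0.5372, 0.0763, 0.2561]
tcp_rot: [[0.246, 0.969, 0.004], [0.969, -0.246, 0.001], [0.002, 0.004, -1.0]]
contact_force: [-3.7, 1.3, 11.4]
gripper_width: 0.0252
grip_force: 61.8
```

```bash
python3 -m handwheel '[0,-0.006,0,0.0001,0,0,-0.006,0,0.0002,0,0,-0.006,0,0.0002,0,0,-0.006,0,0.0002,0,0,-0.006,0,0.0001,0,0,-0.006,0,0.0002,0,0,-0.006,0,0.0001,0,0,-0.006,0,0.0002,0]'; python3 -m handwheel '[0,-0.006,0,0.0002,0,0,-0.006,0,0.0002,0,0,-0.006,0,0.0002,0,0,-0.006,0,0.0002,0,0,-0.006,0,0.0002,0,0,-0.006,0,0.0002,0,0,-0.006,0,0.0001,0,0,-0.006,0,0.0002,0]'; python3 -m handwheel '[0,-0.006,0,0.0002,0,0,-0.006,0,0.0002,0,0,-0.006,0,0.0002,0,0,-0.006,0,0.0002,0,0,-0.006,0,0.0002,0,0,-0.006,0,0.0002,0,0,-0.006,0,0.0001,0,0,-0.006,0,0.0002,0]'
```

```text
time_s: 43.55
tool_pos: [0.5324, 0.0578, 0.2555]
tcp_rot: [[0.246, 0.969, 0.004], [0.969, -0.246, 0.001], [0.002, 0.004, -1.0]]
contact_force: [-4.8, 1.1, 13.2]
gripper_width: 0.0256
grip_force: 61.8
time_s: 44.55
tool_pos: [0.5276, 0.0391, 0.2549]
tcp_rot: [[0.246, 0.969, 0.004], [0.969, -0.246, 0.001], [0.002, 0.004, -1.0]]
contact_force: [-4.3, 1.4, 13.7]
gripper_width: 0.0253
grip_force: 61.9
time_s: 45.55
tool_pos: [0.5228, 0.0204, 0.2543]
tcp_rot: [[0.246, 0.969, 0.004], [0.969, -0.246, 0.001], [0.001, 0.003, -1.0]]
contact_force: [-4.4, 0.8, 14.5]
gripper_width: 0.0255
grip_force: 62.0
```

```bash
python3 -m handwheel '[0,-0.006,0,-0.0003,0,0,-0.006,0,0,0,0,-0.006,0,0.0002,0,0,-0.006,0,0.0002,0,0,-0.006,0,0.0001,0,0,-0.006,0,0.0002,0,0,-0.006,0,0.0001,0,0,-0.006,0,0.0002,0]'; python3 -m handwheel '[0,-0.006,0,0.0002,0,0,-0.006,0,0.0002,0,0,-0.006,0,0.0001,0,0,-0.006,0,0.0002,0,0,-0.006,0,0.0002,0,0,-0.006,0,0.0001,0,0,-0.006,0,0.0002,0,0,-0.006,0,0.0002,0]'; python3 -m handwheel '[0,-0.006,0,0.0002,0,0,-0.006,0,0.0002,0,0,0,0,0,0,0,0,0,0,0,0,0,0,0,0,0,0,0,0,0,0,0,0,0,0,0,0,0,0,0]'; python3 -c "from h import *;togo([.4257,.3885,.32],np.arctan2(-.235,.972))"
```

```text
time_s: 46.55
tool_pos: [0.518, 0.0017, 0.2538]
tcp_rot: [[0.246, 0.969, 0.003], [0.969, -0.246, 0.0], [0.001, 0.003, -1.0]]
contact_force: [-5.6, 1.3, 13.7]
gripper_width: 0.0257
grip_force: 62.0
time_s: 47.55
tool_pos: [0.5131, -0.017, 0.2531]
tcp_rot: [[0.246, 0.969, 0.003], [0.969, -0.246, 0.0], [0.001, 0.003, -1.0]]
contact_force: [-4.8, 2.4, 13.4]
gripper_width: 0.0254
grip_force: 61.9
time_s: 48.55
tool_pos: [0.5119, -0.0219, 0.253]
tcp_rot: [[0.246, 0.969, 0.003], [0.969, -0.246, -0.0], [0.0, 0.003, -1.0]]
contact_force: [-5.8, 0.6, 14.3]
gripper_width: 0.0251
grip_force: 61.9
togo [ 0.9413 -0.4612 -0.1684] turn -0.0038 per row [ 0.9413 -0.4612 -0.1684] -0.0038
```

```bash
python3 -m handwheel '[0,0,0,-0.05,-0.0038,0,0,0,-0.09,0,0,0.04,-0.02,-0.034,0,0,0.12,-0.058,0,0,0,0.13,-0.064,0,0,0,0.13,-0.064,0,0,0,0.13,-0.064,0,0,0,0.13,-0.064,0,0]'; python3 -m handwheel '[0,0.12,-0.06,0,0,0,0.09,-0.045,0,0,0,0.04,-0.018,0,0,0,0,0,0,0,0,0,0,0,0,0,0,0,0,0,0,0,0,0,0,0,0,0,0,0]'; python3 -c "from h import *;togo([.4257,.3885,.1543],np.arctan2(-.235,.972))"
```

```text
time_s: 49.55
tool_pos: [0.4438, 0.2761, 0.3198]
tcp_rot: [[0.234, 0.972, -0.0], [0.972, -0.234, -0.0], [-0.0, -0.0, -1.0]]
contact_force: [0.8, 0.5, -4.3]
gripper_width: 0.0255
grip_force: 59.8
time_s: 50.55
tool_pos: [0.4214, 0.382, 0.3206]
tcp_rot: [[0.236, 0.972, 0.0], [0.972, -0.236, 0.0], [0.0, 0.0, -1.0]]
contact_force: [0.3, -0.2, -4.2]
gripper_width: 0.0253
grip_force: 59.8
togo [0.0184 0.0065 0.4156] turn -0.0003 per row [0.0184 0.0065 0.4156] -0.0003
```

```bash
python3 -m handwheel '[0,0.0184,0.0065,0,0,0,0,0,0.08,0,0,0,0,0.09,0,0,0,0,0.05,0,0,0,0,0.025,0,0,0,0,0,0,0,0,0,0,0,0,0,0,0,0]'; python3 d.py w5; python3 -c "from h import *;togo([.4257,.3885,.1543],np.arctan2(-.235,.972))"
```

```text
time_s: 51.55
tool_pos: [0.4257, 0.3893, 0.2235]
tcp_rot: [[0.235, 0.972, 0.001], [0.972, -0.235, 0.001], [0.001, 0.001, -1.0]]
contact_force: [-0.3, 0.4, -4.9]
gripper_width: 0.0254
grip_force: 59.6
[0.4411 0.4558 0.2938] [-0.061  -0.2569 -0.9645]
togo [-0.002   0.0005  0.1725] turn -0.0 per row [-0.002   0.0005  0.1725] -0.0
```

View pics/w5.png

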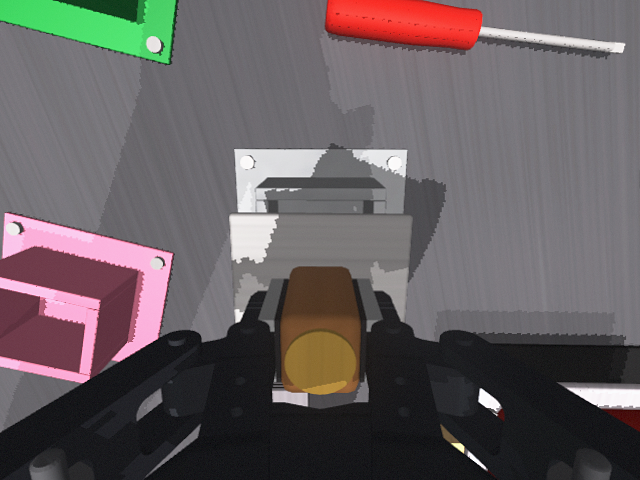

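The crown edge sits at (230–411, 213), exactly as in w4, so nothing has slipped in the grip. It is centred over the holder pocket at (256–385, 180).

```bash
python3 -m handwheel '[0,-0.001,0,0.015,0,0,0,0,0.018,0,0,0,0,0.018,0,0,0,0,0.018,0,0,0,0,0.018,0,0,0,0,0.018,0,0,0,0,0,0,0,0,0,0,0]'
```

```text
time_s: 52.6
tool_pos: [0.4254, 0.3887, 0.1806]
tcp_rot: [[0.235, 0.972, 0.0], [0.972, -0.235, 0.0], [0.0, 0.0, -1.0]]
contact_force: [-0.2, -0.1, -4.5]
gripper_width: 0.0254
grip_force: 59.7
```

Free of contact, 20 mm into the pocket; continue down to 1 mm above home.

```bash
python3 -m handwheel '[0,0,0,0.015,0,0,0,0,0.015,0,0,0,0,0.012,0,0,0,0,0.01,0,0,0,0,0.006,0,0,0,0,0.005,0,0,0,0,0,0,0,0,0,0,0]'
```

```text
time_s: 53.6
tool_pos: [0.4254, 0.3886, 0.1554]
tcp_rot: [[0.235, 0.972, 0.0], [0.972, -0.235, 0.0], [0.0, 0.0, -1.0]]
contact_force: [0.4, 0.3, -5.3]
gripper_width: 0.0255
grip_force: 59.7
```

```bash
python3 -m handwheel '[0,0,0,0.001,0,0,0,0,0.001,0,0,0,0,0.001,0,0,0,0,0,0,0,0,0,0,0,0,0,0,0,0,0,0,0,0,0,0,0,0,0,0]'
```

```text
time_s: 54.6
tool_pos: [0.4253, 0.3886, 0.1543]
tcp_rot: [[0.235, 0.972, 0.0], [0.972, -0.235, 0.0], [0.0, 0.0, -1.0]]
contact_force: [-2.6, -3.3, 3.2]
gripper_width: 0.0256
grip_force: 60.6
```

Seated: the weight is taken by the rim. Release and rise.

```bash
python3 -m handwheel '[85,0,0,0,0,85,0,0,0,0,85,0,0,0,0,85,0,0,0,0,85,0,0,0,0,85,0,0,0,0,85,0,0,0,0,85,0,0,0,0]'; python3 -m handwheel '[85,0,0,-0.03,0,85,0,0,-0.06,0,85,0,0,-0.08,0,85,0,0,-0.1,0,85,-0.1,0,0,0,85,-0.1,0,0,0,85,0,0,0,0,85,0,0,0,0]'; python3 d.py w6 roller_grip roller
```

```text
time_s: 55.6
tool_pos: [0.4253, 0.3886, 0.154]
tcp_rot: [[0.235, 0.972, -0.0], [0.972, -0.235, 0.0], [0.0, -0.0, -1.0]]
contact_force: [-0.4, 0.5, 0.2]
gripper_width: 0.0848
grip_force: 0.0
time_s: 56.6
tool_pos: [0.4066, 0.3112, 0.263]
tcp_rot: [[0.235, 0.972, 0.001], [0.972, -0.235, 0.001], [0.001, 0.001, -1.0]]
contact_force: [0.1, -0.2, -1.4]
gripper_width: 0.0853
grip_force: 0.0
[0.4219 0.3782 0.3333] [-0.0611 -0.2569 -0.9645]
roller_grip [(array([321.7, 112.1]), 0.92)]
roller [(array([320.1, 114.4]), 0.63)]
```

View pics/w6.png

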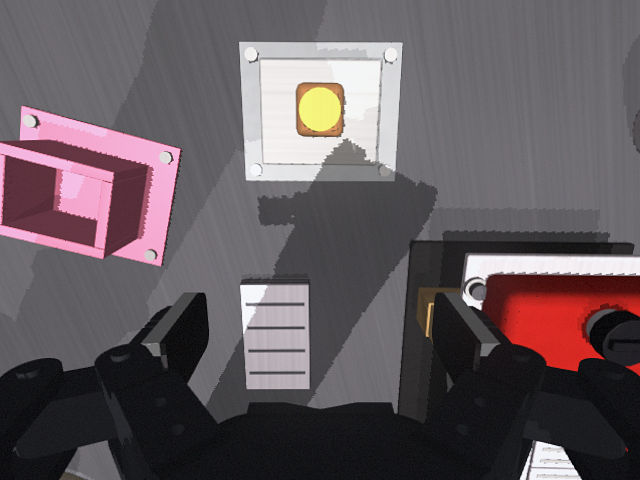

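The roller is seated flat and centred, crown from (260,58) to (380,163) within the base (240–402, 42–181). The gripper is clear, so I hand in.

```bash
python3 -c "from station import arm;print(arm.finish_job())"
```

```text
the job is handed in; nothing more can be done
None
```

I rolled all nine plates out and back at about 12–19 N (by the wrist force), put the roller back in its holder and let go. I handed in at about 57 s and no verdict came back. I judged the plates bedded by feel, because the roller height along the strip was a straight line within about 0.2 mm.

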